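Find top dead centre through the plug holes

ROBOT

A 7-joint arm with a two-finger parallel gripper is mounted at the origin on a cart in front of the work surface, level with it; the furniture and walls round the work are solid. World frame = base frame: x ahead of the robot, y to its left, z up, the work surface at z = 0. Lengths are in m, angles in rad, forces in N, time in s.
With the tool pointing down it reaches from about 0.425 to 0.875 m from the base axis. Payload 4.7 kg.
Tool frame: the origin (TCP) lies at the very end of the fingers, on their centre line; the grasp point (between the pads) lies 19 mm behind it; z points along the fingers, y is the line along which they close (so a half turn about z gives the same grasp; the last joint's range is limited). The gripper opens to 87 mm and grips with 3 to 60 N. Pads are 19 mm wide; open, the fingers measure 117 mm over their backs; the gripper's body (75 mm by 190 mm) begins 51 mm behind the grasp point.
Start: joints at [1.29, 0.321, -0.07, 1.45, 0.023, 1.371, -0.057], TCP at [0.189, -0.622, 0.191] pointing down, gripper open.
Joint ranges: [-2.86, 2.86], [-0.3, 2.09], [-1.38, 1.24], [0.06, 2.45], [-1.56, 4.7], [0.09, 2.05], [-2.69, 2.69]. Speed limits (rad/s): [2.57, 2.57, 3.14, 3.14, 3.14, 3.14, 3.14].

INTERFACE

Orientations are given as a rotation vector (axis times angle).
In Python, from bench import get_state, get_image, get_calibration, close_job gives the robot as it stands.
- The arm moves only by the shell command python3 -m crank 'ROWS' [FORCE]. ROWS is JSON, a list of rows, each a list of 5 numbers: the opening, from 0 (shut) to 1 (fully open), then the shift along the world's x, y, z in units of 0.2 m (1.0 is 0.2 m), then the turn about the world's z in units of 2 pi rad (1.0 is 2 pi rad). A call has 1 to 5 rows; each row is the pose to reach, as a shift and turn from the pose commanded when the call began, turning the shorter way round; what a row does not reach only later rows make up. A row lasts 1/8 s, in which the tool goes at most 62.5 mm and 10.7 degrees, less where a joint would pass 70% of its speed; a pose out of reach is approached as far as the arm can. A call with a number of a shift or a turn outside -1 to 1 is refused whole. A call with a gripper value outside its range is refused whole. The fingers move at their own pace and stop on an object; FORCE is the grip in N (left out, the last holds). Time passes only in rows, so rows that repeat a pose let the fingers close. It gives the time, the measured TCP pose, the force, the opening and the grip force at its end, in the units of the state.
- get_state(): the state, without advancing time (a new reading comes with each control period).
- get_image(name): name is "side" or "top"; returns the picture (384x512x3 uint8, red, green, blue); there is no depth.
- get_calibration(name): a dict with "fovy" (degrees; the focal length in pixels is half the picture's height over the tangent of half this angle, whatever the lens; pixels are square), "cx", "cy" (the principal point, pixels), "R" (3x3) and "t" (3): a world point X has camera coordinates R X + t. Camera axes: x right, y down, z forward; pixel columns grow to the right and rows downward; lengths in m; the calibration is good to about 2 mm. A picture is of the moment at which its call begins. get_calibration takes no time and is no camera call.
- close_job(): hands the job in; it is judged then, once.
The state is a dict: "time": time; "joint_positions": joint angles; "qd": joint speeds; "joint_torque": joint torques, N m; "position": TCP position; "tool_rot": TCP orientation; "ft_force": force on the tool from outside, world axes, zero at the start; "torque": the same for the moment, N m; "grip_width": opening from 0.0 (shut) to 1.0 (fully open); "grip_force": force on a finger pad.
Only numpy, scipy, OpenCV 4.12 (cv2) and the standard library are available. Lean on these libraries where they do the work, as an engineer would, in place of code of your own. Each camera call takes 0.05 s, during which the arm holds its last target. There are 200 camera calls.

TASK

The twin-cylinder engine on the bench has its spark plugs out, and one of its two pistons is at the top of its stroke, the other at the bottom. Take the depth probe upright from the wooden tool block, feel down through the plug holes, keeping the rod clear of their walls, and find which piston is up. Finish still holding the probe: upright, centred in that cylinder's plug hole, its tip resting lightly on the piston that is up, without having pushed the pistons along their bores.

Things in the scene. Friction and masses are not known exactly. Their poses are not given: they have to be found in the camera images.
- probe_grip (a point): centre of the depth probe's round handle, the place to grip it. The handle is aluminium with a red cap, 14 mm across and 50 mm long (25 mm above and below this point), on a steel rod 6 mm across. The probe is loose, weighs 90 g and at the start stands upright in the tool block, the lower end of its handle resting on the block's top. z runs up along the probe.
- probe_tip (a point): lower end of the probe's rod, on its axis, 110 mm below the centre of the handle; 85 mm of bare rod show below the handle. z runs up along the probe.
- block_hole (a point): mouth of the 9 mm through hole, 88 mm above the bench, in which the probe stands. The tool block is wood, 44 x 130 x 88 mm, fixed; y runs along its length, and this hole lies 42 mm from its middle towards +y. Two short pin punches stand up to 33 mm above its top, 68 and 90 mm from this hole towards -y.
- plug_hole_left (a point): centre of the mouth of the left spark-plug hole (left as the robot sees it), 185 mm above the bench, ringed in brass. The hole is upright, 18 mm in diameter and 19 mm deep; below it the 44 mm bore opens. The piston's flat crown lies 23 to 29 mm below this mouth if that piston is up, 65 to 71 mm if it is down.
- plug_hole_right (a point): the same for the right spark-plug hole, 84 mm from the left one.
- engine: small two-stroke parallel-twin engine in a wooden cradle, fixed: silver crankcase, dark finned barrels, silver finned heads; 236 mm wide over its shaft ends, 100 mm deep, 185 mm high. Origin under its middle on the bench, x away from the robot, y to the left along the row of the two cylinders (holes at y = +42 and -42 mm). Bosses 34 mm square round the plug holes are its highest parts; head nuts stand 5 mm lower.
- probe: the depth probe as a whole; origin at its tip, z up along it.
- piston_up (a joint): how far the piston that is at the top has moved since the start, m: 0 at the start, negative downward. It does not tell which cylinder it is in. The two pistons hang on one crank: pushing either one down by more than about 14 N makes it slide and raises the other as much.

How it is judged:
By the outcome, as a careful person would: the job done as asked, in the order asked, and still so for the second after the job is handed in, while the arm keeps its last pose, push and grip.
It also fails if it takes over 51 s, if anything falls off the work surface, if the arm or the gripper's body presses on something with over 40 N, if the wrist force passes 120 N, or if a joint passes its speed limit or range.

## Working session

There is one attempt and no reset: what is moved stays moved. The work goes in short steps, Python scripts to look and compute and a shell command to move; the robot and the scene stay as the last step left them, time stands still between calls to the robot, and variables do not carry over. Pictures are saved under pics/ and viewed, at most 10 in all, crops included, and the job is handed in when it is done.

```bash
ls; mkdir -p pics; python3 - <<'E'
from bench import *
import cv2
for n in("side","top"):
    cv2.imwrite(f"pics/{n}0.png",get_image(n)[:,:,::-1]); print(n,get_calibration(n))
s=get_state();print(s)
E
```

```text
pics
side {'fovy': 44.06436994316042, 'cx': 255.11080121921393, 'cy': 189.03827957615223, 'R': array([[-0.92171491, -0.38738172, -0.01941741],
       [-0.18036573,  0.47239668, -0.86273378],
       [ 0.34338001, -0.79169235, -0.50528545]]), 't': array([0.55014855, 0.13089741, 0.98767883])}
top {'fovy': 43.04349681270662, 'cx': 259.7413106206516, 'cy': 187.93341656157975, 'R': array([[-0.01491745, -0.99974208,  0.01712442],
       [-0.98380977,  0.01161642, -0.17883903],
       [ 0.17859398, -0.01951499, -0.98372931]]), 't': array([0.13063263, 0.53988124, 1.20809875])}
{'time': 0.1, 'joint_positions': array([ 1.29009182,  0.32175986, -0.07009411,  1.45154366,  0.02259246,
        1.37082403, -0.05690158]), 'qd': array([-0.00088386, -0.00185477,  0.00081366, -0.00404564,  0.00110706,
        0.00187771,  0.00049326]), 'joint_torque': array([-1.17961426e-04, -4.92572021e+01, -4.05913275e-01, -3.13397563e+01,
       -6.43356121e-02,  3.95174848e-02,  6.47553725e-05]), 'position': array([ 0.18865673, -0.62143906,  0.19046857]), 'tool_rot': array([-3.10582121e+00, -4.61202886e-01,  5.32627810e-04]), 'ft_force': array([-0.64307708,  0.27427027, -0.34619266]), 'torque': array([ 0.03737093, -0.01889236,  0.01458004]), 'grip_force': 0.0, 'grip_width': 0.9964076963793391}
```

View pics/side0.png

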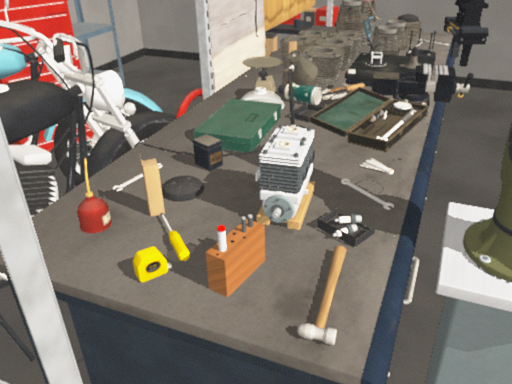

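View pics/top0.png

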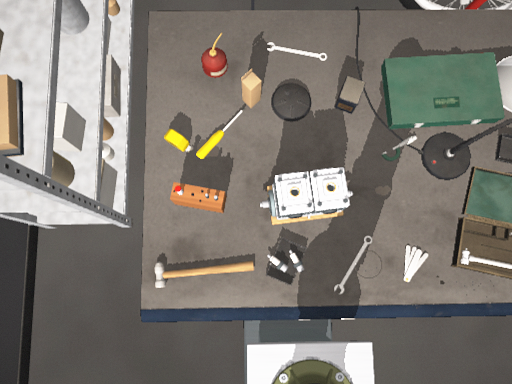

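Side view: probe with its red cap at about (222,230), engine head at about (288,140). Top view: red cap at (179,189), plug holes near (295,192) and (332,187). I'll segment these next.

```bash
cat > h.py <<'E'
import numpy as np, cv2
from bench import *
def ray(n,u,v):
    c=get_calibration(n); f=192/np.tan(np.radians(c["fovy"]/2)); R=np.array(c["R"])
    d=R.T@np.array([(u-c["cx"])/f,(v-c["cy"])/f,1]); return -R.T@c["t"],d
def onz(n,u,v,z):
    o,d=ray(n,u,v); return o+d*(z-o[2])/d[2]
def proj(n,X):
    c=get_calibration(n); f=192/np.tan(np.radians(c["fovy"]/2)); p=np.array(c["R"])@X+c["t"]
    return np.array([c["cx"]+f*p[0]/p[2],c["cy"]+f*p[1]/p[2]])
def tri(a,b):
    A=np.zeros((3,3));B=np.zeros(3)
    for n,u,v in(a,b):
        o,d=ray(n,u,v);d=d/np.linalg.norm(d);P=np.eye(3)-np.outer(d,d);A+=P;B+=P@o
    return np.linalg.solve(A,B)
def blobs(m,lo=4):
    n,l,s,c=cv2.connectedComponentsWithStats(m.astype(np.uint8))
    return [(s[i].tolist(),c[i].round(2).tolist()) for i in range(1,n) if s[i,4]>=lo]
def red(im):
    h=cv2.cvtColor(im,cv2.COLOR_RGB2HSV); return ((h[...,0]<5)|(h[...,0]>174))&(h[...,1]>150)&(h[...,2]>100)
E
python3 - <<'E'
from h import *
t=cv2.imread("pics/top0.png");s=cv2.imread("pics/side0.png")
a=cv2.resize(t[160:230,160:360],None,fx=4,fy=4,interpolation=cv2.INTER_CUBIC)
b=cv2.resize(s[115:300,200:330],None,fx=3,fy=3,interpolation=cv2.INTER_CUBIC)
o=np.zeros((280+0,800,3),np.uint8); 
cv2.imwrite("pics/ta.png",a);cv2.imwrite("pics/sb.png",b)
for n,i,(x0,x1,y0,y1) in(("top",t,(165,230,175,215)),("side",s,(205,275,210,290))):
    m=red(i[:,:,::-1].copy());k=np.zeros_like(m);k[y0:y1,x0:x1]=1
    print(n,blobs(m&k,3))
h=cv2.cvtColor(t,cv2.COLOR_BGR2HSV)
m=((h[...,1]>70)&(h[...,0]>10)&(h[...,0]<35));m[:170]=0;m[212:]=0;m[:,:275]=0;m[:,348:]=0
print("brass top",blobs(m))
h=cv2.cvtColor(s,cv2.COLOR_BGR2HSV)
m=((h[...,1]>70)&(h[...,0]>10)&(h[...,0]<35));m[:120]=0;m[170:]=0;m[:,:255]=0;m[:,320:]=0
print("brass side",blobs(m))
E
```

```text
top [([175, 186, 6, 5, 26], [177.5, 188.12])]
side [([217, 225, 9, 6, 44], [220.98, 227.66])]
brass top [([326, 185, 10, 7, 22], [330.45, 188.23]), ([290, 188, 10, 9, 24], [294.33, 192.38])]
brass side [([286, 143, 3, 3, 5], [287.2, 143.8])]
```

View pics/ta.png

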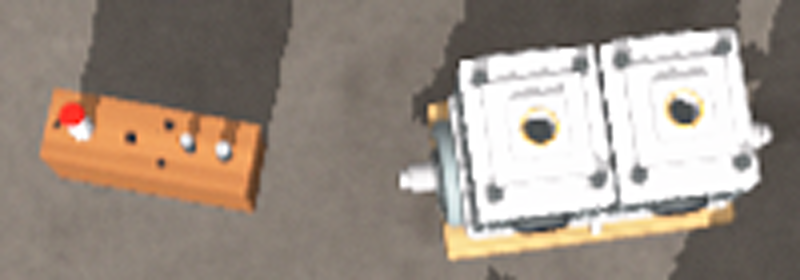

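View pics/sb.png

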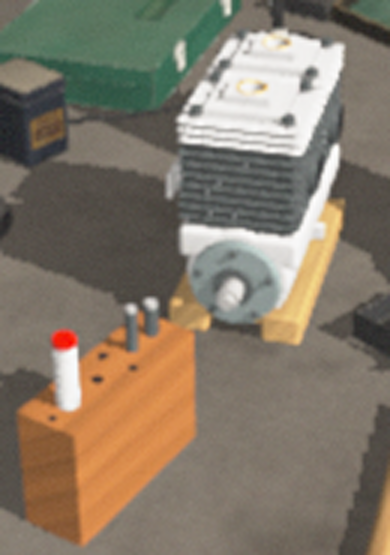

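```bash
python3 - <<'E'
from h import *
np.set_printoptions(precision=4,suppress=True)
t=cv2.imread("pics/top0.png");s=cv2.imread("pics/side0.png")
def ring(img,c,r):
    # saturation-weighted ring pixels -> ellipse fit, upsampled x6
    x,y=c; p=img[y-r:y+r+1,x-r:x+r+1]; k=6
    h=cv2.cvtColor(cv2.resize(p,None,fx=k,fy=k,interpolation=cv2.INTER_CUBIC),cv2.COLOR_BGR2HSV)
    m=(h[...,1]>45)&(h[...,0]>8)&(h[...,0]<38)&(h[...,2]>90)
    q=np.argwhere(m)[:,::-1].astype(np.int32)
    e=cv2.fitEllipse(cv2.convexHull(q)); return (np.array(e[0])+.5)/k-.5+[x-r,y-r],np.array(e[1])/k,len(q)
P={}
for n,img,L,Rr,r in(("top",t,(295,191),(331,187),7),("side",s,(284,145),(292,129),6)):
    for nm,c in(("L",L),("R",Rr)):
        u,ax,k=ring(img,c,r);P[n+nm]=u;print(n,nm,u,ax,k,onz(n,*u,.185))
for nm in "LR": print("tri",nm,tri(("top",*P["top"+nm]),("side",*P["side"+nm])))
print("LR dist top",np.linalg.norm(onz("top",*P["topL"],.185)-onz("top",*P["topR"],.185)))
# cap
print("cap top@.138",onz("top",177.5,188.1,.137),"side",onz("side",221,227.5,.136),tri(("top",177.5,188.1),("side",221,227.6)))
# handle outline in side view: handle base
print("handle base side",onz("side",(68.5)/3-.5+200,(402.5)/3-.5+115,.088))
# block outline by colour
h=cv2.cvtColor(t,cv2.COLOR_BGR2HSV);m=(h[...,1]>120)&(h[...,0]>4)&(h[...,0]<18);m[:178]=0;m[215:]=0;m[:,:165]=0;m[:,230:]=0
for c in [(55,88),(268,124),(45,160),(252,208)]:print(onz("top",(c[0]+.5)/4-.5+160,(c[1]+.5)/4-.5+160,.088))
E
```

```text
top L [294.437 191.196] [10.0632 10.3801] 1257 [0.5081 0.0467 0.185 ]
top R [330.649  186.6958] [ 9.8695 10.4292] 1299 [ 0.5176 -0.0369  0.185 ]
side L [283.5581 143.4314] [ 4.7777 10.7097] 578 [0.5072 0.0441 0.185 ]
side R [290.8277 126.883 ] [ 5.6899 12.3189] 404 [ 0.5224 -0.0481  0.185 ]
tri L [0.5071 0.0466 0.1862]
tri R [ 0.5174 -0.0358  0.1904]
LR dist top 0.0841855970869574
cap top@.138 [0.5273 0.3213 0.137 ] side [0.5266 0.3179 0.136 ] [0.5261 0.3208 0.1381]
handle base side [0.5272 0.3172 0.088 ]
[0.5528 0.3393 0.088 ]
[0.5284 0.2067 0.088 ]
[0.5074 0.3447 0.088 ]
[0.4759 0.2168 0.088 ]
```

The points agree with the given sizes: holes at (0.508, 0.0467) and (0.5176, -0.0369), 84.2 mm apart, and the probe at about (0.527, 0.319). Starting to move.

```bash
python3 -m crank '[[0.6,0.3,0.15,0.2,0],[0.5,0.6,0.3,0.4,0],[0.45,0.9,0.5,0.4,0],[0.45,1,0.6,0.4,0],[0.45,1,0.8,0.4,0]]'
python3 -m crank '[[0.45,0,0.25,0,0],[0.45,0.05,0.5,0,0],[0.45,0.1,0.75,0,0],[0.45,0.15,1,0,0],[0.45,0.15,1,0,0]]'
```

```text
time: 0.72
position: [0.3936, -0.4584, 0.2707]
tool_rot: [-3.104, -0.472, -0.003]
ft_force: [0.3, -0.1, 0.2]
grip_width: 0.52
grip_force: 0.0
time: 1.35
position: [0.4203, -0.2573, 0.2718]
tool_rot: [-3.106, -0.474, -0.001]
ft_force: [-0.3, -1.2, 0.8]
grip_width: 0.45
grip_force: 0.0
```

```bash
python3 -m crank '[[0.45,0.04,0.25,0,0],[0.45,0.1,0.5,0,0],[0.45,0.15,0.75,0,0],[0.45,0.2,1,0,0]]'
python3 -m crank '[[0.45,0.04,0.25,0,0],[0.45,0.1,0.5,0,0],[0.45,0.15,0.75,0,0],[0.45,0.2,1,0,0]]'
python3 -m crank '[[0.45,0.04,0.25,0,0],[0.45,0.1,0.5,0,0],[0.45,0.13,0.75,0,0],[0.45,0.13,0.88,0,0],[0.45,0.13,0.88,0,0]]'
python3 - <<'E'
from h import *
for n in("side","top"): cv2.imwrite(f"pics/{n}1.png",get_image(n)[:,:,::-1])
s=get_state();print(s["position"],s["tool_rot"],s["ft_force"],s["joint_positions"])
a=cv2.imread("pics/side1.png")[130:300,150:330];b=cv2.imread("pics/top1.png")[100:270,100:280]
cv2.imwrite("pics/c1.png",cv2.resize(np.hstack([a,b]),None,fx=2.2,fy=2.2))
E
```

```text
time: 1.85
position: [0.4589, -0.0616, 0.2713]
tool_rot: [3.108, 0.459, -0.0]
ft_force: [0.7, 0.3, -0.0]
grip_width: 0.449
grip_force: 0.0
time: 2.35
position: [0.4995, 0.1381, 0.2713]
tool_rot: [3.107, 0.458, 0.0]
ft_force: [0.5, -0.8, 0.1]
grip_width: 0.45
grip_force: 0.0
time: 2.98
position: [0.5243, 0.3156, 0.2704]
tool_rot: [-3.106, -0.466, 0.003]
ft_force: [-0.2, -0.4, 0.0]
grip_width: 0.45
grip_force: 0.0
[0.5255954  0.31237415 0.27083748] [ 3.10657760e+00  4.58918763e-01 -1.36264052e-03] [ 0.15511596 -1.25663881  0.05696273] [ 0.13311956  0.33403514 -0.91976801  1.39996471  0.26456824  1.5370664
 -2.04604379]
```

View pics/c1.png

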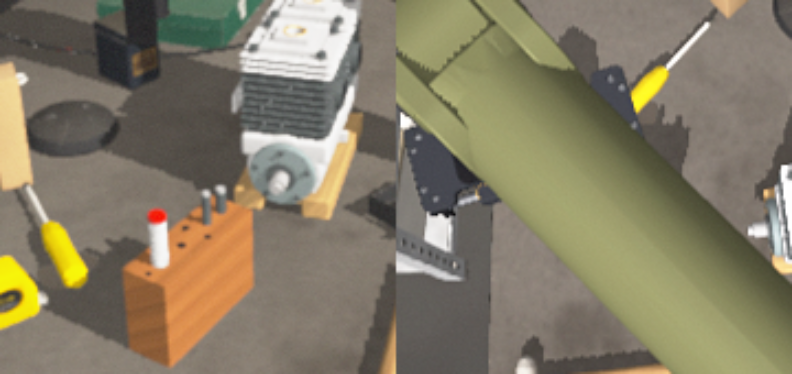

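Side view: probe still upright in the block, its cap at about (221,228), with the gripper above the crop. In the top view the forearm hides the probe. I'll check where the fingertips appear in the full side picture.

```bash
python3 - <<'E'
from h import *
s=get_state();p=s["position"];print(p, proj("side",p),proj("side",np.array([.5268,.319,.138])), proj("side",np.array([.5268,.319,.088])))
a=cv2.imread("pics/side1.png")[20:270,130:330]
cv2.imwrite("pics/c2.png",cv2.resize(a,None,fx=2.4,fy=2.4))
E
```

```text
[0.5255954  0.31237415 0.27083748] [218.45760026 158.78131006] [220.53997604 226.89030414] [222.07061176 249.27538667]
```

View pics/c2.png

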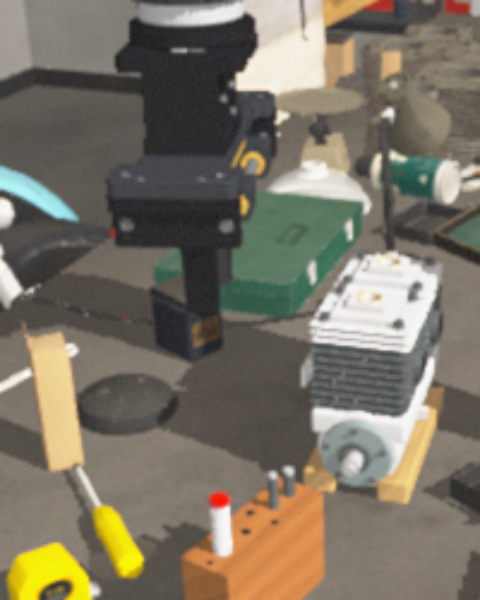

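```bash
python3 -m crank '[[0.45,0.01,0.026,-0.2,0],[0.45,0.01,0.026,-0.4,0],[0.45,0.01,0.026,-0.6,0],[0.45,0.01,0.026,-0.75,0],[0.45,0.01,0.026,-0.87,0]]' 15
python3 -m crank '[[0.45,0,0,0,0],[0.45,0,0,0,0]]'
python3 - <<'E'
from h import *
P=[]
for i in range(6): im=get_image("side"); P.append(get_state()["position"])
print(np.mean(P,0),np.std(P,0),get_state()["ft_force"])
cv2.imwrite("pics/side2.png",im[:,:,::-1])
cv2.imwrite("pics/c3.png",cv2.resize(im[180:280,170:290,::-1],None,fx=5,fy=5))
E
```

```text
time: 3.7
position: [0.5279, 0.3157, 0.096]
tool_rot: [3.106, 0.455, -0.001]
ft_force: [-0.2, -0.3, 0.9]
grip_width: 0.448
grip_force: 0.0
time: 3.95
position: [0.5281, 0.3183, 0.0987]
tool_rot: [3.108, 0.458, 0.003]
ft_force: [0.3, 0.2, 1.2]
grip_width: 0.448
grip_force: 0.0
[0.52768566 0.31927428 0.09876075] [0.00030466 0.00022188 0.00028597] [ 0.05713031 -0.01787474  0.41472522]
```

View pics/c3.png

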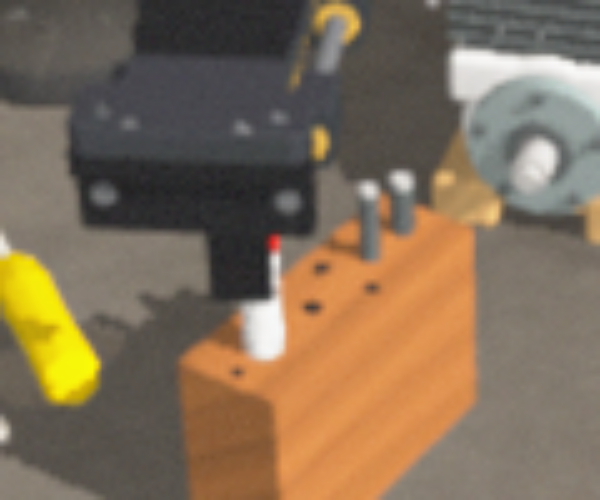

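Near finger stands beside the handle, straddling it; the probe is upright, cap visible at about (224,228). I'll lower 4 mm and close.

```bash
python3 -m crank '[[0.45,0,0,-0.02,0],[0.25,0,0,-0.02,0],[0.1,0,0,-0.02,0],[0.05,0,0,-0.02,0],[0.05,0,0,-0.02,0]]' 20
python3 -m crank '[[0.05,0,0,0,0],[0.05,0,0,0,0],[0.05,0,0,0,0],[0.05,0,0,0,0]]' 20
python3 - <<'E'
from h import *
P=[];F=[]
for i in range(5): im=get_image("side"); s=get_state();P.append(s["position"]);F.append(s["ft_force"])
print(np.mean(P,0),np.mean(F,0),s["grip_width"],s["grip_force"],s["torque"])
E
```

```text
time: 4.88
position: [0.5269, 0.3192, 0.0935]
tool_rot: [3.107, 0.461, 0.0]
ft_force: [-0.0, -0.6, -0.2]
grip_width: 0.15
grip_force: 20.0
time: 5.38
position: [0.5269, 0.3192, 0.0935]
tool_rot: [3.107, 0.461, 0.0]
ft_force: [0.0, -0.5, 0.8]
grip_width: 0.151
grip_force: 20.0
[0.5268755  0.31915123 0.09349956] [ 0.00658674 -0.15920472  0.29925694] 0.14584167692958672 19.997851252555847 [-0.11907623 -0.01923827  0.01134917]
```

```bash
python3 -m crank '[[0.05,0,0,0.06,0],[0.05,0,0,0.16,0],[0.05,0,0,0.28,0],[0.05,0,0,0.4,0],[0.05,0,0,0.5,0]]'
python3 -m crank '[[0.05,0,0,0.15,0],[0.05,0,0,0.35,0],[0.05,0,0,0.55,0],[0.05,0,0,0.7,0],[0.05,0,0,0.7,0]]'
python3 - <<'E'
from h import *
P=[]
for i in range(5): im=get_image("side"); s=get_state();P.append(s["position"])
top=get_image("top")
p=np.mean(P,0);print(p,s["ft_force"],s["tool_rot"],s["grip_width"])
for z in(-.0905,.0195+.025): print(proj("side",p+[0,0,z]))
cv2.imwrite("pics/side3.png",im[:,:,::-1]);cv2.imwrite("pics/top3.png",top[:,:,::-1])
u,v=proj("side",p+[0,0,-.04]).astype(int)
cv2.imwrite("pics/c4.png",cv2.resize(im[v-60:v+60,u-50:u+50,::-1],None,fx=5,fy=5))
E
```

```text
time: 6.25
position: [0.5272, 0.3198, 0.196]
tool_rot: [-3.107, -0.462, -0.003]
ft_force: [0.6, 1.0, -0.7]
grip_width: 0.149
grip_force: 20.0
time: 6.88
position: [0.5274, 0.3205, 0.3369]
tool_rot: [-3.105, -0.462, -0.007]
ft_force: [0.6, -0.4, -1.0]
grip_width: 0.151
grip_force: 20.0
[0.52655047 0.31904571 0.3330172 ] [ 0.3275443   0.45152105 -1.02542173] [ 3.10637626  0.46127681 -0.00332763] 0.14910100055371442
[217.14670116 175.53133688]
[211.86036676  98.05724728]
```

View pics/c4.png

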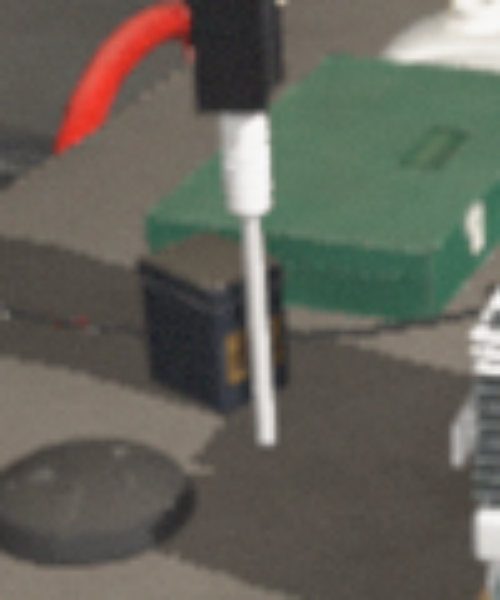

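Probe hangs upright in the grip, tip at about (218,176), within 1 px of the predicted (217,175.5). Moving on to the left hole.

```bash
python3 -m crank '[[0.05,-0.01,-0.15,0,0],[0.05,-0.03,-0.35,0,0],[0.05,-0.05,-0.55,0,0],[0.05,-0.06,-0.75,0,0],[0.05,-0.08,-0.95,0,0]]'
python3 -m crank '[[0.05,-0.01,-0.2,0,0],[0.05,-0.013,-0.33,0,0],[0.05,-0.013,-0.41,0,-0],[0.05,-0.013,-0.414,-0.1,0],[0.05,-0.013,-0.414,-0.17,0]]'
python3 -m crank '[[0.05,0,0,0,0],[0.05,0,0,0,0],[0.05,0,0,0,0]]'
python3 - <<'E'
from h import *
P=[]
for i in range(5): im=get_image("side"); s=get_state();P.append(s["position"])
top=get_image("top")
p=np.mean(P,0);print(p,s["ft_force"],s["tool_rot"],s["grip_width"])
print(proj("side",p+[0,0,-.0905]),proj("side",np.array([.508,.0467,.185])))
cv2.imwrite("pics/side4.png",im[:,:,::-1]);cv2.imwrite("pics/top4.png",top[:,:,::-1])
cv2.imwrite("pics/c5.png",np.hstack([cv2.resize(im[85:165,250:330,::-1],None,fx=5,fy=5,interpolation=cv2.INTER_CUBIC),cv2.resize(top[150:230,260:340,::-1],None,fx=5,fy=5)]))
E
```

```text
time: 7.8
position: [0.5103, 0.1276, 0.3327]
tool_rot: [3.107, 0.461, -0.002]
ft_force: [1.4, 0.1, -1.4]
grip_width: 0.146
grip_force: 20.0
time: 8.43
position: [0.5079, 0.0469, 0.2983]
tool_rot: [-3.107, -0.463, 0.002]
ft_force: [0.2, 0.5, -1.2]
grip_width: 0.148
grip_force: 20.0
time: 8.8
position: [0.5086, 0.0468, 0.3001]
tool_rot: [3.107, 0.462, 0.002]
ft_force: [1.4, 0.2, -1.2]
grip_width: 0.154
grip_force: 20.0
[0.50845171 0.04655824 0.29988815] [-0.0105121  -0.16796297  0.24747461] [3.10734165e+00 4.61470503e-01 4.38361245e-04] 0.15220275916218076
[282.7507878  133.44968621] [282.81179712 143.8437706 ]
```

View pics/c5.png

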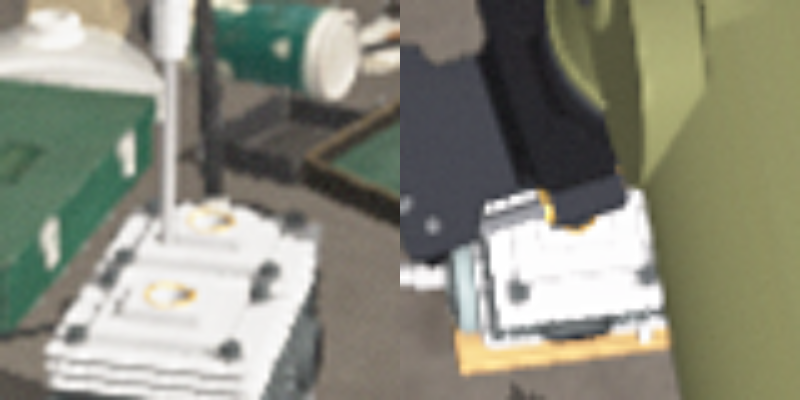

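Tip at about (283.2,133), ring centre at about (283.6,143.4): the tip is right over the left hole, 24 mm up. Lowering.

```bash
python3 -m crank '[[0.05,-0.002,0,-0.05,0],[0.05,-0.002,0,-0.1,0],[0.05,-0.002,0,-0.15,0],[0.05,-0.002,0,-0.19,0],[0.05,-0.002,0,-0.22,0]]'
python3 -m crank '[[0.05,0,0,0,0],[0.05,0,0,0,0]]'
python3 -m crank '[[0.05,0,0,-0.005,0],[0.05,0,0,-0.01,0],[0.05,0,0,-0.01,0]]'
```

```text
time: 9.72
position: [0.5077, 0.0464, 0.2548]
tool_rot: [-3.107, -0.461, 0.001]
ft_force: [0.1, -1.3, -0.7]
grip_width: 0.152
grip_force: 20.0
time: 9.98
position: [0.508, 0.0464, 0.2558]
tool_rot: [3.107, 0.461, 0.001]
ft_force: [-0.3, -1.1, -1.5]
grip_width: 0.148
grip_force: 20.0
time: 10.35
position: [0.5078, 0.0464, 0.2534]
tool_rot: [3.107, 0.461, -0.0]
ft_force: [0.4, 0.0, -0.7]
grip_width: 0.149
grip_force: 20.0
```

```bash
for i in 1; do :; done; python3 -m crank '[[0.05,0,0,-0.005,0],[0.05,0,0,-0.01,0],[0.05,0,0,-0.01,0]]'|egrep 'pos|ft'
python3 -m crank '[[0.05,0,0,-0.005,0],[0.05,0,0,-0.005,0]]'|egrep 'pos|ft'
python3 -c "
from h import *
F=[]
for i in range(4): get_image('top');F.append(get_state()['ft_force'])
print(np.mean(F,0))"
```

```text
position: [0.5078, 0.0464, 0.2514]
ft_force: [0.2, -0.1, -1.7]
position: [0.5078, 0.0464, 0.2504]
ft_force: [0.0, -0.3, -0.6]
[-0.2065546   0.50012537 -1.30018005]
```

```bash
python3 -m crank '[[0.05,0,0,-0.005,0],[0.05,0,0,-0.01,0],[0.05,0,0,-0.01,0]]'|egrep 'pos|ft'
python3 -c "
from h import *
F=[]
for i in range(4): get_image('top');F.append(get_state()['ft_force'])
print(np.mean(F,0))"
```

```text
position: [0.5078, 0.0464, 0.2484]
ft_force: [0.3, 0.8, -1.3]
[ 0.01379705 -0.15407946 -1.25343583]
```

Tip now about 27 mm below the mouth, with no contact yet.

```bash
python3 -m crank '[[0.05,0,0,-0.005,0],[0.05,0,0,-0.01,0],[0.05,0,0,-0.01,0]]'|egrep 'pos|ft'
python3 -c "
from h import *
F=[]
for i in range(4): get_image('top');F.append(get_state()['ft_force'])
print(np.mean(F,0))"
```

```text
position: [0.5078, 0.0464, 0.2464]
ft_force: [-0.2, -0.4, -1.3]
[ 0.27390086  0.20210407 -1.06670904]
```

```bash
python3 -m crank '[[0.05,0,0,-0.005,0],[0.05,0,0,-0.01,0],[0.05,0,0,-0.01,0]]'|egrep 'pos|ft'
python3 -c "
from h import *
F=[]
for i in range(4): get_image('top');F.append(get_state()['ft_force'])
print(np.mean(F,0))"
```

```text
position: [0.5077, 0.0464, 0.2443]
ft_force: [0.3, 0.0, -1.7]
[ 0.11369299  0.16294928 -0.66028778]
```

```bash
python3 -m crank '[[0.05,0,0,-0.005,0],[0.05,0,0,-0.01,0],[0.05,0,0,-0.01,0]]'|egrep 'pos|ft'
python3 -c "
from h import *
F=[]
for i in range(4): get_image('top');F.append(get_state()['ft_force'])
print(np.mean(F,0))"
```

```text
position: [0.5078, 0.0464, 0.2424]
ft_force: [-0.7, 0.8, -1.5]
[ 0.06161941 -0.09089614 -1.0505244 ]
```

```bash
python3 -m crank '[[0.05,0,0,-0.015,0],[0.05,0,0,-0.03,0],[0.05,0,0,-0.045,0],[0.05,0,0,-0.06,0],[0.05,0,0,-0.06,0]]'|egrep 'pos|ft'
python3 -c "
from h import *
F=[]
for i in range(4): get_image('top');F.append(get_state()['ft_force'])
print(np.mean(F,0))"
```

```text
position: [0.5076, 0.0464, 0.2302]
ft_force: [0.1, 1.1, -1.6]
[-0.31848013 -0.14886966 -0.66826575]
```

Left piston is down: the tip is free 45 mm below the mouth. Withdrawing and going to the right hole.

```bash
python3 -m crank '[[0.05,0,0,0.05,0],[0.05,0,0,0.13,0],[0.05,0,0,0.21,0],[0.05,0,0,0.29,0],[0.05,0,0,0.35,0]]'|egrep 'pos|ft'
python3 -m crank '[[0.05,0,0,0,0],[0.05,0.015,-0.12,0,0],[0.05,0.035,-0.3,0,0],[0.05,0.048,-0.4,0,0],[0.05,0.048,-0.418,0,0]]'|egrep 'pos|ft'
python3 -m crank '[[0.05,0,0,0,0],[0.05,0,0,0,0],[0.05,0,0,0,0]]'|egrep 'pos|ft'
python3 - <<'E'
from h import *
P=[]
for i in range(5): im=get_image("side"); s=get_state();P.append(s["position"])
p=np.mean(P,0);print(p,s["tool_rot"],s["time"])
print(proj("side",p+[0,0,-.0905]),proj("side",np.array([.5176,-.0369,.185])))
cv2.imwrite("pics/side5.png",im[:,:,::-1])
cv2.imwrite("pics/c6.png",cv2.resize(im[85:165,250:330,::-1],None,fx=7,fy=7,interpolation=cv2.INTER_CUBIC))
E
```

```text
position: [0.5082, 0.0465, 0.302]
ft_force: [-0.9, 0.3, -0.8]
position: [0.5173, -0.0384, 0.2998]
ft_force: [-0.3, 1.1, -1.5]
position: [0.5174, -0.0361, 0.3006]
ft_force: [-0.0, -0.5, -1.2]
[ 0.51742898 -0.03670345  0.3005691 ] [3.10730639e+00 4.61823258e-01 9.82755001e-05] 16.175
[291.45560469 118.8468834 ] [291.20506048 128.93348448]
```

View pics/c6.png

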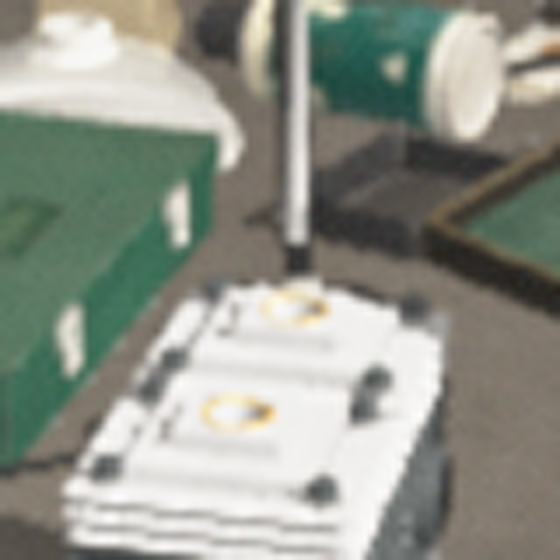

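Tip at about (292.1,118.9), right ring at about (291.7,128.6): aligned to about 1 mm. Lowering.

```bash
python3 -m crank '[[0.05,0.001,-0.001,-0.05,0],[0.05,0.001,-0.001,-0.1,0],[0.05,0.001,-0.001,-0.15,0],[0.05,0.001,-0.001,-0.19,0],[0.05,0.001,-0.001,-0.22,0]]'|egrep 'pos|ft'
python3 -m crank '[[0.05,0,0,0,0],[0.05,0,0,-0.005,0],[0.05,0,0,-0.005,0]]'|egrep 'pos|ft'
python3 -c "
from h import *
F=[]
for i in range(4): get_image('top');F.append(get_state()['ft_force'])
print(np.mean(F,0))"
```

```text
position: [0.5174, -0.0374, 0.2558]
ft_force: [0.0, -0.3, -0.9]
position: [0.5178, -0.0374, 0.2558]
ft_force: [0.4, -0.1, -1.2]
[ 0.47228433 -0.43002452 -1.51228281]
```

```bash
python3 -m crank '[[0.05,0,0,-0.005,0],[0.05,0,0,-0.005,0]]'|egrep 'pos|ft'
python3 -c "
from h import *
F=[]
for i in range(4): get_image('top');F.append(get_state()['ft_force'])
print(np.mean(F,0))"
```

```text
position: [0.5176, -0.0374, 0.2544]
ft_force: [-0.2, -0.0, -0.7]
[ 0.02441074 -0.03772712 -0.75604739]
```

```bash
python3 -m crank '[[0.05,0,0,-0.005,0],[0.05,0,0,-0.005,0]]'|egrep 'pos|ft'
python3 -c "
from h import *
F=[]
for i in range(4): get_image('top');F.append(get_state()['ft_force'])
print(np.mean(F,0))"
```

```text
position: [0.5176, -0.0374, 0.2534]
ft_force: [0.3, -0.0, -1.2]
[-0.0958339  -0.30447301 -0.59723504]
```

```bash
cat > f.py <<'E'
from h import *
F=[];P=[]
for i in range(5): get_image('top');s=get_state();F.append(s['ft_force']);P.append(s['position'])
print(np.mean(F,0).round(2),np.mean(P,0).round(4),s['time'])
E
python3 -m crank '[[0.05,0,0.002,-0.005,0],[0.05,0,0.002,-0.005,0]]'|egrep 'ft'; python3 f.py
```

```text
ft_force: [0.4, -0.1, -1.2]
[ 0.17 -0.14 -1.28] [ 0.5176 -0.037   0.2525] 18.775
```

```bash
python3 -m crank '[[0.05,0,0,-0.005,0],[0.05,0,0,-0.005,0]]'|egrep 'ft'; python3 f.py
```

```text
ft_force: [-0.1, 0.8, -0.6]
[-0.14  0.21 -1.16] [ 0.5176 -0.037   0.2515] 19.275
```

```bash
python3 -m crank '[[0.05,0,0,-0.005,0],[0.05,0,0,-0.005,0]]'|egrep 'ft'; python3 f.py
```

```text
ft_force: [-0.2, 0.0, -1.0]
[ 0.34 -0.27 -0.64] [ 0.5177 -0.037   0.2505] 19.775
```

Tip is 25 mm below the mouth. Continuing in 0.8–1 mm steps.

```bash
python3 -m crank '[[0.05,0,0,-0.004,0],[0.05,0,0,-0.004,0]]'|egrep 'ft'; python3 f.py
```

```text
ft_force: [0.2, 0.9, 3.9]
[-0.07  0.09  4.96] [ 0.5181 -0.037   0.2503] 20.275
```

```bash
python3 -m crank '[[0.05,0,0,-0.004,0],[0.05,0,0,-0.004,0]]'|egrep 'ft'; python3 f.py
```

```text
ft_force: [0.0, 0.5, 7.4]
[0.73 0.09 7.8 ] [ 0.5185 -0.0369  0.2502] 20.775
```

Contact: right piston is up, 25.2 mm below the mouth. Pushing with about 9 N now, so I'll ease off to a light touch.

```bash
python3 -m crank '[[0.05,0,0,0.006,0],[0.05,0,0,0.006,0],[0.05,0,0,0.006,0]]'|egrep 'ft'; python3 f.py
```

```text
ft_force: [1.3, 0.2, 6.2]
[0.22 0.16 5.14] [ 0.5178 -0.037   0.2503] 21.4
```

```bash
python3 -m crank '[[0.05,0,0,0.002,0],[0.05,0,0,0.002,0],[0.05,0,0,0.002,0]]'|egrep 'ft'; python3 f.py
```

```text
ft_force: [0.2, -0.1, 2.4]
[ 0.24 -0.31  3.04] [ 0.5176 -0.037   0.2504] 22.025
```

```bash
python3 -m crank '[[0.05,0,0,0.001,0],[0.05,0,0,0.001,0],[0.05,0,0,0.001,0],[0.05,0,0,0.001,0]]'; python3 f.py
```

```text
time: 22.52
position: [0.5175, -0.037, 0.2505]
tool_rot: [-3.107, -0.461, 0.001]
ft_force: [0.5, 0.3, 1.2]
grip_width: 0.151
grip_force: 20.0
[ 0.13 -0.29  0.19] [ 0.5175 -0.037   0.2505] 22.775
```

```bash
python3 f.py; python3 f.py
```

```text
[-0.11 -0.6  -0.27] [ 0.5175 -0.037   0.2505] 23.025
[ 0.05 -0.19 -0.66] [ 0.5175 -0.037   0.2505] 23.275
```

```bash
python3 -m crank '[[0.05,0,0,-0.002,0],[0.05,0,0,-0.002,0],[0.05,0,0,-0.002,0],[0.05,0,0,-0.002,0]]'|grep ft; for i in 1 2 3 4; do python3 f.py; done
```

```text
ft_force: [-0.8, -0.2, 0.5]
[0.15 0.47 1.24] [ 0.5177 -0.037   0.2504] 24.025
[-0.16 -0.09  1.59] [ 0.5177 -0.037   0.2504] 24.275
[ 0.35 -0.04  1.82] [ 0.5177 -0.037   0.2504] 24.525
[-0.32  0.01  2.25] [ 0.5177 -0.037   0.2504] 24.775
```

```bash
for i in 1 2 3 4 5 6 7; do python3 f.py; done
```

```text
[-0.07 -0.11  2.44] [ 0.5177 -0.037   0.2504] 25.025
[-0.11 -0.25  3.03] [ 0.5177 -0.037   0.2504] 25.275
[-0.27  0.02  3.51] [ 0.5177 -0.037   0.2504] 25.525
[ 0.07 -0.07  3.57] [ 0.5177 -0.037   0.2504] 25.775
[ 0.08 -0.41  3.63] [ 0.5177 -0.037   0.2503] 26.025
[ 0.12 -0.15  3.82] [ 0.5177 -0.037   0.2503] 26.275
[-0.37 -0.    3.92] [ 0.5177 -0.037   0.2503] 26.525
```

```bash
python3 -m crank '[[0.05,0,0,0.001,0],[0.05,0,0,0.001,0],[0.05,0,0,0.001,0],[0.05,0,0,0.001,0]]'|grep ft; for i in 1 2 3 4 5; do python3 f.py; done
```

```text
ft_force: [0.3, -0.5, 2.9]
[ 0.07 -0.4   2.6 ] [ 0.5176 -0.037   0.2504] 27.275
[-0.02  0.26  2.54] [ 0.5176 -0.037   0.2504] 27.525
[ 0.12 -0.35  1.73] [ 0.5176 -0.037   0.2504] 27.775
[-0.08 -0.31  1.94] [ 0.5176 -0.037   0.2504] 28.025
[0.37 0.08 1.1 ] [ 0.5176 -0.037   0.2504] 28.275
```

```bash
python3 -m crank '[[0.05,0,0,-0.0005,0],[0.05,0,0,-0.0005,0]]'|grep ft; for i in 1 2 3 4 5 6; do python3 f.py; done
```

```text
ft_force: [0.2, -0.2, 1.8]Traceback (most recent call last):
  File "f.py", line 3, in <module>
    for i in range(5): get_image('top');s=get_state();F.append(s['ft_force']);P.append(s['position'])
                       ~~~~~~~~~^^^^^^^
ValueError: 200 camera calls are used up
Traceback (most recent call last):
  File "f.py", line 3, in <module>
    for i in range(5): get_image('top');s=get_state();F.append(s['ft_force']);P.append(s['position'])
                       ~~~~~~~~~^^^^^^^
ValueError: 200 camera calls are used up
Traceback (most recent call last):
  File "f.py", line 3, in <module>
    for i in range(5): get_image('top');s=get_state();F.append(s['ft_force']);P.append(s['position'])
                       ~~~~~~~~~^^^^^^^
ValueError: 200 camera calls are used up
Traceback (most recent call last):
  File "f.py", line 3, in <module>
    for i in range(5): get_image('top');s=get_state();F.append(s['ft_force']);P.append(s['position'])
                       ~~~~~~~~~^^^^^^^
ValueError: 200 camera calls are used up
Traceback (most recent call last):
  File "f.py", line 3, in <module>
    for i in range(5): get_image('top');s=get_state();F.append(s['ft_force']);P.append(s['position'])
                       ~~~~~~~~~^^^^^^^
ValueError: 200 camera calls are used up
Traceback (most recent call last):
  File "f.py", line 3, in <module>
    for i in range(5): get_image('top');s=get_state();F.append(s['ft_force']);P.append(s['position'])
                       ~~~~~~~~~^^^^^^^
ValueError: 200 camera calls are used up
```

Camera calls are used up, so I'll read the force with holding rows instead.

```bash
python3 -m crank '[[0.05,0,0,0,0],[0.05,0,0,0,0],[0.05,0,0,0,0]]'|grep ft;python3 -m crank '[[0.05,0,0,0,0]]'|grep ft;python3 -m crank '[[0.05,0,0,0,0]]'|grep ft;python3 -m crank '[[0.05,0,0,0,0]]'|grep ft;python3 -m crank '[[0.05,0,0,0,0]]'
```

```text
ft_force: [-0.5, -0.6, 2.6]
ft_force: [-0.1, -0.3, 2.7]
ft_force: [0.6, 0.2, 1.4]
ft_force: [-0.0, -0.1, 2.9]
time: 29.5
position: [0.5177, -0.037, 0.2504]
tool_rot: [3.107, 0.462, -0.0]
ft_force: [-0.4, 0.1, 1.6]
grip_width: 0.152
grip_force: 20.0
```

Steady light contact of about 3 N, with the probe upright and centred.

```bash
python3 -c "from bench import close_job;print(close_job())"
```

```text
the job is handed in; nothing more can be done
None
```

The right-hand piston is up, and I handed the job in with the probe upright in the right plug hole, its tip resting on that crown about 25 mm down with roughly 3 N; the left bore was free to 45 mm, and my hardest push was about 9 N, under the 14 N that moves the pistons.

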